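# Snap the retaining clip into the axle groove

## Robot

A 7-joint arm with a two-finger parallel gripper is mounted at the origin on a cart in front of the work surface, level with it; the furniture and walls round the work are solid. World frame = base frame: x ahead of the robot, y to its left, z up, the work surface at z = 0. Lengths are in m, angles in rad, forces in N, time in s.
With the tool pointing down it reaches from about 0.35 to 0.9 m from the base axis. Payload 8.1 kg.
Tool frame: the origin (TCP) lies between the finger pads, 19 mm behind the fingertips; this is the grasp point; z points along the fingers, y is the line along which they close (so a half turn about z gives the same grasp; the last joint's range is limited). The gripper opens to 85 mm and grips with 20 to 120 N. Pads are 22 mm wide; open, the fingers measure 114 mm over their backs; the gripper's body (76 mm by 85 mm) begins 54 mm behind the grasp point. The pads swing forward as they close: fully open they stand 13 mm farther back than shut.
Start: joints at [-1.214, 0.434, 0.025, 1.573, -0.012, 1.134, -0.075], TCP at [0.277, 0.56, 0.25] pointing down, gripper open.
Joint ranges: [-2.62, 2.62], [-0.44, 2.09], [-1.27, 1.32], [0.08, 2.57], [-1.32, 4.46], [0.12, 2], [-2.74, 2.74]. Speed limits (rad/s): [2.22, 2.22, 3.01, 3.01, 3.14, 3.14, 3.14].

## Interface

Orientations are given as [roll, pitch, yaw] about the fixed x, y, z axes, in that order (R = Rz(yaw) Ry(pitch) Rx(roll)).
In Python, from cell import manip gives the robot as it stands. The module is installed in compiled form; this text tells all that it offers.
- The arm moves only by the tool apply_moves, never from a script. Its argument "deltas" is a list that holds one entry, the list of rows, each a list of 4 numbers: the shift along the tool's x, y, z in units of 40 mm (1.0 is 40 mm), then the turn about the tool's z in degrees. A call has 1 to 5 rows; each row shifts and turns the commanded pose from where the row before left it, along the tool's axes as they then stand; what a row does not reach is not made up. A row lasts 1/12 s, in which the tool goes at most 41.7 mm and 7.16 degrees, less where a joint would pass 70% of its speed; a pose out of reach is approached as far as the arm can. A call is refused whole if a number of a shift passes 1 or a number of a turn 7.16, either way. A call with a gripper value outside its range is refused whole. "fingers" is the closure, from -1 (fully open) to 1 (shut), so that 0 is half open, set as the call begins (left out, the last holds). The fingers move at their own pace and stop on an object; "squeeze" is the grip in N (left out, the last holds). Time passes only in rows, so rows that do not move let the fingers close. It gives the time, the measured TCP pose, the force, the opening and the grip force at its end, in the units of the state.
- manip.read_state(): the state, without advancing time (a new reading comes with each control period).
- manip.get_image(name): name is "side" or "top"; returns a dict with "frame" (420x560x3 uint8, red, green, blue), "z_map" (420x560 float32, m along the optical axis (not along the pixel's ray), 0 where there is no reading), "camera_matrix" (3x3 intrinsics, pixels), "world_from_camera" (4x4, takes a point from camera to world coordinates). Camera axes: x right, y up, looking along -z (the intrinsics and any distortion apply to the point x, -y, -z); pixel columns grow to the right and rows downward; lengths in m; the calibration is good to about 2 mm. A picture is of the moment at which its call begins.
- manip.job_done(): hands the job in; it is judged then, once.
The state is a dict: "time": time; "joints": joint angles; "joint_velocities": joint speeds; "effort": joint torques, N m; "tcp_pos": TCP position; "tool_rot": TCP orientation; "ft_force": force on the tool from outside, world axes, zero at the start; "moment": the same for the moment, N m; "grip_width": opening from 0.0 (shut) to 1.0 (fully open); "gripper_force": force on a finger pad.
Only numpy, scipy, OpenCV 4.12 (cv2) and the standard library are available. Lean on these libraries where they do the work, as an engineer would, in place of code of your own. Each camera call takes 0.05 s, during which the arm holds its last target. There are 200 camera calls.

## Task

Take the fork-shaped retaining clip out of its wooden block and fit it to the roller's axle: straddle the axle from above, feel for the groove beside the roller and push the clip down into it until it snaps fully home. Push gently, no harder than a firm thumb (about 40 N at most), let go of the clip and leave the other things on the bench where they are.

Things in the scene. Friction and masses are not known exactly. Their poses are not given: they have to be found in the camera images.
- clip: Loose steel retaining clip, 45 g: a fork, legs down, with an upright grip tab. Origin: centre of its seat, on the axle's centre line when fully home. z up, x across the legs, y along its thickness (along the axle when fitted); the same turned half round. From z = -15 to 16 mm it is 6 mm thick, 36 mm wide; then a 36 x 12 mm shoulder to z = 23 mm. Throat underside at z = 9 mm.
- clip_grip (a point): Middle of the clip's tab, 50 mm above the clip's origin, axes as the clip's. The tab is 26 mm wide (x), 12 mm thick (y), from z = 22 to 65 mm above the clip's origin. Grip it across the 12 mm with the TCP here.
- clip_lobes (a point): Midway between the round lobes of the sprung legs, 5 mm below the clip's origin; lobes 15 mm apart, flared feet below them. On the full 28 mm axle the clip cannot pass: its origin rides about 18 mm above the axle line. Over the groove it drops until the lobes meet the core, origin about 10 mm above the line; from there a push of about 10 N snaps it home; its spring holds it upright.
- holder: Fixed light wooden block, 58 x 30 x 40 mm high, with an upright slot 38 x 8 mm (long side along x), 33 mm deep, in which the clip stands, its shoulder on the block's top. Origin: centre of the underside. Lift the clip 35 mm to clear it.
- bracket: Fixed dark steel bracket, origin on its underside below the axle: base 80 x 150 x 10 mm, 81 mm high cheek at its -y end, level axle along its y, free end to +y. From the cheek out: black roller (40 mm diameter), 3 mm washer (32 mm diameter), 5 mm of plain axle (28 mm diameter), groove (8 mm wide, core 18 mm diameter), 34 mm of plain axle to the free end.
- axle_mark (a point): Fixed point on the axle's centre line, 60 mm above the bench, axes as the bracket's. The axle with roller, washer and groove sits stiffly, up to 11 mm further out or in (y) from one bracket to the next: the groove's centre is within 11 mm of this point along y; where is not measured and must be felt or seen. The axle's free end is 27 to 49 mm from this point toward +y.
- glue_bottle: Bystander: tan glue bottle with a red cap, 58 mm diameter, 164 mm tall, loose. Origin: centre of its underside.
- wedge: Bystander: brown wooden wedge, 40 x 130 x 50 mm, loose. Origin: centre of its underside.
- offcut: Bystander: brown wooden off-cut, 30 x 75 x 22 mm, loose. Origin: centre of its underside.
- block_plane: Bystander: metal block plane, 51 x 160 x 48 mm, loose. Origin: centre of its underside.
There are look-alikes about, which are no part of the job. What is shaped like the clip but purple is not meant. What is shaped like the bracket but green is not meant.

How it is judged:
On the way:
1. the clip is on the axle line, pressed against the axle (horizontal distance between clip and axle_mark below 0.035 m and contact force between clip and bracket above 1.5 N), for 0.05 s.
At the end, for the whole second after the job is handed in: The clip sits fully home in the groove: its seat centre lies within 2.5 mm of the axle's centre line in height and sideways, and within 14 mm of the axle mark along the axle, its plate square across the axle within 0.2 rad; it is at rest and the fingers have let go of it (z of clip in the frame of axle_mark between -0.0025 and 0.0025 m and x of clip in the frame of axle_mark between -0.0025 and 0.0025 m and y of clip in the frame of axle_mark between -0.014 and 0.014 m and angle between the y axis of clip and the y axis of bracket, either way round below 0.2 rad and linear speed of clip below 0.02 m/s and contact force between clip and the fingers below 0.1 N); the robot touches nothing.
It fails at once if the clip or the gripper presses on the bracket or its axle with more than 60 N, all contacts summed, the clip's own spring grip of about 10 N included (contact force between any of clip, the arm, the fingers and bracket above 60 N).
It fails at once if a bystander (glue bottle, wedge, off-cut, block plane) is moved more than 3 cm (distance of any of glue_bottle, wedge, offcut, block_plane from where it was at the start of the episode above 0.03 m).
It also fails if it takes over 58 s, if anything falls off the work surface, if the arm or the gripper's body presses on something with over 40 N, if the wrist force passes 120 N, or if a joint passes its speed limit or range.

## Working session

There is one attempt and no reset: what is moved stays moved. The work goes in short steps, Python scripts to look and compute and a tool call to move; the robot and the scene stay as the last step left them, time stands still between calls to the robot, and variables do not carry over. Pictures are saved under pics/ and viewed, at most 10 in all, crops included, and the job is handed in when it is done.

Besides the shell and the picture viewer there is one more tool, called after "Request:" by a JSON object that holds its "api" and its "payload". apply_moves: Moves the arm, as the interface text tells. Its arguments: {"type":"object","properties":{"deltas":{"type":"array","items":{"type":"array","items":{"type":"array","items":{"type":"number"}}}},"fingers":{"type":"number"},"squeeze":{"type":"number"}},"required":["deltas"]}

```bash
mkdir -p pics; python3 - <<'E'
from cell import manip
import cv2,numpy as np
s=manip.read_state();print(s)
for n in("top","side"):
    d=manip.get_image(n);np.savez(f"{n}0.npz",**d);cv2.imwrite(f"pics/{n}0.png",d["frame"][:,:,::-1]);print(n,d["camera_matrix"],d["world_from_camera"],(d["z_map"]>0).mean())
E
```

```text
{'time': 0.0, 'joints': array([-1.21360404,  0.43518378,  0.02497351,  1.57408051, -0.011565  ,
        1.13398777, -0.07509285]), 'joint_velocities': array([-1.02659801e-03, -1.03264522e-03,  7.71869633e-05, -6.62225157e-04,
       -1.81523666e-04,  1.05719278e-04,  6.57385773e-04]), 'effort': array([-6.05512996e-04, -6.70467782e+01,  1.02486826e+00, -3.16227615e+01,
        1.55408290e-02,  1.23448216e-02, -2.55638275e-05]), 'tcp_pos': array([0.27720378, 0.55964769, 0.24925672]), 'tool_rot': array([-3.14008688e+00,  1.69144216e-04,  2.68175236e+00]), 'ft_force': array([ 0.14934079, -0.46097143, -0.26498547]), 'moment': array([0.03680108, 0.01488282, 0.01725429]), 'gripper_force': 0.0, 'grip_width': 1.0008311522888524}
top [[387.05830557   0.         275.04790958]
 [  0.         387.05830557 210.62347441]
 [  0.           0.           1.        ]] [[-0.06390041  0.97582249 -0.20901483  0.33899991]
 [-0.99795366 -0.06200294  0.01562466 -0.08785985]
 [ 0.00228736  0.20958554  0.97778764  0.92142312]
 [ 0.          0.          0.          1.        ]] 0.9959098639455782
side [[435.31252926   0.         273.85630206]
 [  0.         435.31252926 215.00843269]
 [  0.           0.           1.        ]] [[-0.84602925  0.22789967 -0.48197121  0.08095399]
 [-0.5326955  -0.39811457  0.74682012  0.55111108]
 [-0.0216797   0.88857556  0.45821771  0.46561188]
 [ 0.          0.          0.          1.        ]] 0.9960289115646258
```

View pics/top0.png

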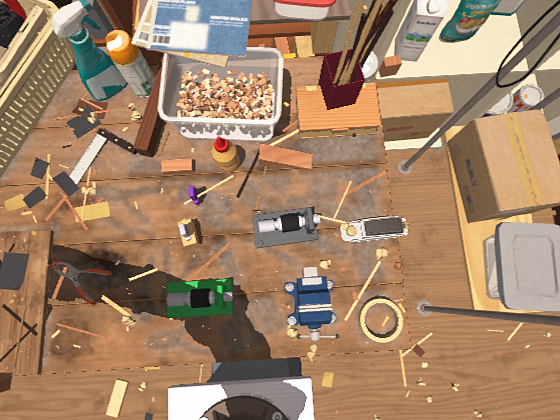

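View pics/side0.png

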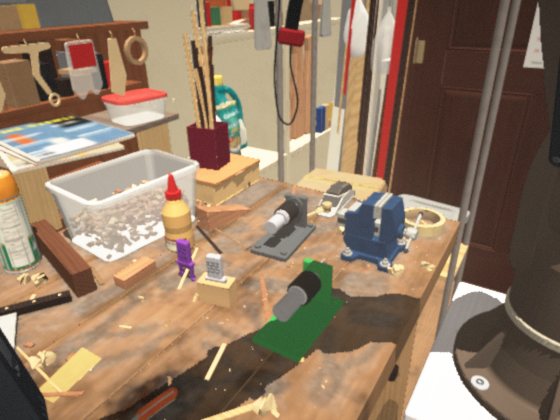

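The top view (side view pixels in brackets) shows these candidates:
- **Clip:** grey clip in a light wooden block at (188,232) [(215,270)], or the purple look-alike at (193,194) [(185,258)]. I choose the grey one.
- **Bracket:** dark steel at (286,226) [(285,225)], or the green look-alike at (200,298) [(300,300)]. I choose the dark steel one.

Next I'll check both in a close crop and measure them.

```bash
cat > h.py <<'E'
import numpy as np,cv2
def cloud(d):
    K=d["camera_matrix"];z=d["z_map"];T=d["world_from_camera"]
    v,u=np.mgrid[:z.shape[0],:z.shape[1]]
    P=np.stack([(u-K[0,2])/K[0,0]*z,-(v-K[1,2])/K[1,1]*z,-z],-1)
    return P@T[:3,:3].T+T[:3,3]
def rect(P):
    c,s,a=cv2.minAreaRect((P[:,:2]*1000).astype(np.float32));return np.round(c,1),np.round(s,1),round(a,1)
E
python3 - <<'E'
from h import *
t=dict(np.load("top0.npz"));s=dict(np.load("side0.npz"))
ct,cs=cloud(t),cloud(s)
f=lambda im,x,y,w,h,k:cv2.resize(im[y:y+h,x:x+w,::-1],None,fx=k,fy=k,interpolation=cv2.INTER_CUBIC)
a=f(t["frame"],160,180,170,75,4.5);b=f(s["frame"],160,185,170,125,2.7)
o=np.zeros((340+b.shape[0]-0,800,3),np.uint8)[:600]
o=np.zeros((600,800,3),np.uint8);o[:a.shape[0],:a.shape[1]]=a[:600,:800];o[340:600,:b.shape[1]]=b[:260]
cv2.imwrite("pics/crop1.png",o)
for n,c,im,box in(("top",ct,t["frame"],(165,205,215,250)),("side",cs,s["frame"],(190,240,245,310))):
    x0,y0,x1,y1=box;P=c[y0:y1,x0:x1].reshape(-1,3)
    for lo,hi in((.02,.044),(.05,.12),(.085,.12)):
        Q=P[(P[:,2]>lo)&(P[:,2]<hi)]
        if len(Q)>4:print(n,lo,len(Q),Q.mean(0).round(4),Q.max(0).round(4),Q.min(0).round(4),rect(Q))
for n,c,box in(("top",ct,(240,195,330,255)),("side",cs,(245,190,325,260))):
    x0,y0,x1,y1=box;P=c[y0:y1,x0:x1].reshape(-1,3)
    for lo,hi in((.005,.02),(.02,.1),(.077,.1),(.065,.078)):
        Q=P[(P[:,2]>lo)&(P[:,2]<hi)]
        if len(Q)>4:print("br",n,lo,len(Q),Q.mean(0).round(4),Q.max(0).round(4),Q.min(0).round(4),rect(Q))
E
```

```text
top 0.02 252 [0.4865 0.0985 0.038 ] [0.5214 0.124  0.0437] [0.4587 0.0819 0.0204] (array([490.2, 103.3]), array([59. , 30.8]), 13.0)
top 0.05 108 [0.4882 0.1008 0.0802] [0.5023 0.1104 0.0916] [0.4767 0.0945 0.0505] (array([489.4, 102.9]), array([25.3, 12.5]), 13.2)
top 0.085 63 [0.4899 0.1026 0.0887] [0.5023 0.1104 0.0916] [0.4777 0.0955 0.0856] (array([489.7, 102.9]), array([24.9, 11.7]), 11.3)
side 0.02 671 [0.4882 0.1091 0.0335] [0.6369 0.1271 0.0439] [0.4559 0.0021 0.02  ] (array([553.8,  74. ]), array([ 60. , 210.8]), 64.9)
side 0.05 366 [0.4863 0.1075 0.0713] [0.5642 0.1137 0.0888] [0.4739 0.0793 0.0502] (array([520.2,  98.5]), array([19.8, 94. ]), 78.3)
side 0.085 72 [0.4869 0.1059 0.0871] [0.5001 0.1133 0.0888] [0.4754 0.0973 0.085 ] (array([487.6, 105.6]), array([25.2, 12.4]), 13.1)
br top 0.005 1229 [ 0.4857 -0.1139  0.0102] [ 0.5792 -0.0196  0.0179] [ 0.4486 -0.2287  0.005 ] (array([ 495.3, -112.2]), array([219.9, 118.7]), 76.2)
br top 0.02 894 [ 0.4919 -0.1352  0.0727] [ 0.5231 -0.0637  0.0838] [ 0.4725 -0.2015  0.02  ] (array([ 498.6, -132.7]), array([137.7,  50.5]), 89.
[... 195 characters left out ...]
0.5231 -0.0637  0.078 ] [ 0.4728 -0.2011  0.0651] (array([ 488.6, -132.6]), array([ 49.9, 138.1]), 11.3)
br side 0.005 1405 [ 0.4852 -0.119   0.0091] [ 0.6413 -0.0438  0.02  ] [ 0.445  -0.3131  0.005 ] (array([ 495.3, -161.8]), array([191.9, 234.1]), 38.7)
br side 0.02 1032 [ 0.4832 -0.1312  0.062 ] [0.5192 0.0287 0.0815] [ 0.3548 -0.3133  0.02  ] (array([ 470. , -125.4]), array([102.9, 367.1]), 21.6)
br side 0.077 136 [ 0.4855 -0.1459  0.0786] [0.5192 0.0287 0.0815] [ 0.3548 -0.184   0.077 ] (array([441.7, -73.6]), array([ 53.2, 258.8]), 29.6)
br side 0.065 480 [ 0.4865 -0.1225  0.0718] [ 0.518  -0.0595  0.078 ] [ 0.4705 -0.1824  0.065 ] (array([ 485.7, -119.8]), array([ 47.6, 119.6]), 8.9)
```

View pics/crop1.png

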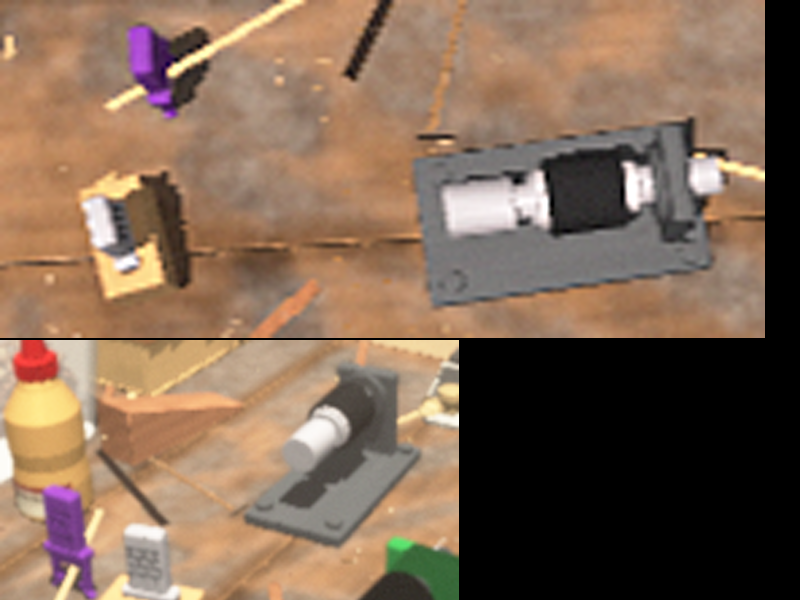

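The crop confirms the choice: the grey clip stands in the light block at crop (105,230), and the dark bracket's axle runs from the roller (590,190) to its free end (445,210). A groove-like dark gap shows at about (522,200). Next I'll measure the axle line and groove.

```bash
python3 - <<'E'
from h import *
t=dict(np.load("top0.npz"));s=dict(np.load("side0.npz"))
for n,d,box in(("top",t,(240,195,325,255)),("side",s,(240,190,325,262))):
    c=cloud(d);x0,y0,x1,y1=box;P=c[y0:y1,x0:x1].reshape(-1,3);col=d["frame"][y0:y1,x0:x1].reshape(-1,3).astype(int)
    g=(np.ptp(col,axis=1)<22)
    B=P[g&(P[:,2]>.006)&(P[:,2]<.014)&(abs(P[:,0]-.485)<.08)&(abs(P[:,1]+.12)<.1)]
    print(n,"base",rect(B),len(B))
    # axle: brightest plain part and roller, height near top
    A=P[(P[:,2]>.05)&(abs(P[:,0]-.49)<.05)&(P[:,1]>-.17)&(P[:,1]<-.04)]
    T=A[A[:,2]>.066]
    k=np.polyfit(T[:,1],T[:,0],1);print(" ridge x=",k, "yaw",np.degrees(np.arctan(-k[0])))
    a=np.arctan(-k[0]);
    for yaw in (a,):
        u=-np.sin(yaw)*A[:,0]+np.cos(yaw)*A[:,1];v=np.cos(yaw)*A[:,0]+np.sin(yaw)*A[:,1]
        for b in np.arange(u.min(),u.max(),.003):
            m=(u>=b)&(u<b+.003)
            if m.sum()>1:print("  %.4f n%d zmax %.4f v %.4f..%.4f mid %.4f"%(b+.0015,m.sum(),A[m,2].max(),v[m].min(),v[m].max(),(v[m].min()+v[m].max())/2))
c=cloud(t);H=c[...,2];m=(H>.13)&(c[...,0]<.75)&(c[...,0]>.1)&(abs(c[...,1])<.6)
nn,_,st,ce=cv2.connectedComponentsWithStats(m.astype(np.uint8))
for i in range(1,nn):
    if st[i,4]>20:print(st[i],c[_==i].mean(0).round(3),H[_==i].max().round(3))
E
```

```text
top base (array([ 493.4, -122.9]), array([ 80.1, 149.9]), 4.4) 1139
 ridge x= [-0.07292413  0.48305806] yaw 4.1708616712060405
  -0.2046 n14 zmax 0.0801 v 0.4741..0.5005 mid 0.4873
  -0.2016 n25 zmax 0.0817 v 0.4650..0.4970 mid 0.4810
  -0.1986 n13 zmax 0.0718 v 0.4743..0.4902 mid 0.4822
  -0.1956 n9 zmax 0.0724 v 0.4709..0.4894 mid 0.4802
  -0.1926 n15 zmax 0.0758 v 0.4708..0.4960 mid 0.4834
  -0.1896 n12 zmax 0.0779 v 0.4710..0.4947 mid 0.4828
  -0.1866 n21 zmax 0.0811 v 0.4639..0.5002 mid 0.4820
  -0.1836 n26 zmax 0.0798 v 0.4637..0.5013 mid 0.4825
  -0.1806 n24 zmax 0.0806 v 0.4635..0.5017 mid 0.4826
  -0.1776 n22 zmax 0.0802 v 0.4639..0.4985 mid 0.4812
  -0.1746 n23 zmax 0.0817 v 0.4640..0.4991 mid 0.4816
  -0.1716 n25 zmax 0.0805 v 0.4637..0.5001 mid 0.4819
  -0.1686 n22 zmax 0.0808 v 0.4644..0.5009 mid 0.4827
  -0.1656 n25 zmax 0.0809 v 0.4638..0.5011 mid 0.4825
  -0.1626 n25 zmax 0.0819 v 0.4631..0.5016 mid 0.4823
  -0.1596 n21 zmax 0.0820 v 0.4640..0.4992 mid 0.4816
  -0.1566 n25 zmax 0.0805 v 0.4640..0.4997 mid 0.4819
  -0.1536 n23 zmax 0.0811 v 0.4637..0.4999 mid 0.4818
  
[... 2326 characters left out ...]
id 0.4763
  -0.1250 n6 zmax 0.0721 v 0.4684..0.4878 mid 0.4781
  -0.1220 n15 zmax 0.0738 v 0.4673..0.4842 mid 0.4758
  -0.1190 n10 zmax 0.0720 v 0.4668..0.4875 mid 0.4772
  -0.1160 n16 zmax 0.0734 v 0.4673..0.4839 mid 0.4756
  -0.1130 n11 zmax 0.0736 v 0.4681..0.4862 mid 0.4772
  -0.1100 n15 zmax 0.0727 v 0.4677..0.4868 mid 0.4773
  -0.1070 n13 zmax 0.0729 v 0.4670..0.4869 mid 0.4769
  -0.1040 n15 zmax 0.0725 v 0.4683..0.4885 mid 0.4784
  -0.1010 n26 zmax 0.0721 v 0.4670..0.4945 mid 0.4807
  -0.0980 n95 zmax 0.0721 v 0.4666..0.4944 mid 0.4805
  -0.0950 n3 zmax 0.0671 v 0.4706..0.4927 mid 0.4816
[159 103 123  23 762] [ 0.717 -0.001  0.141] 0.921
[216 136  12  14  83] [0.661 0.006 0.145] 0.165
```

Request:
{"api": "apply_moves", "payload": {"deltas": [[[0, 0, 0, -7], [0, 0, 0, -7], [0, 0, 0, -7], [0, 0, 0, -7], [0, 0, 0, -7]]], "fingers": -1, "squeeze": 60}}

```text
time: 0.52
tcp_pos: [0.2773, 0.5598, 0.2495]
tool_rot: [-3.141, -0.0, -2.985]
ft_force: [0.2, 0.6, 0.7]
grip_width: 1.001
gripper_force: 0.0
```

Request:
{"api": "apply_moves", "payload": {"deltas": [[[0, 0, 0, -4.4], [-0.2, -0.9, 0, 0], [-0.2, -0.9, 0, 0], [-0.2, -0.9, 0, 0], [-0.2, -0.9, 0, 0]]]}}

```text
time: 0.93
tcp_pos: [0.3414, 0.4253, 0.2495]
tool_rot: [-3.141, -0.001, -2.913]
ft_force: [0.9, 0.0, -0.7]
grip_width: 0.994
gripper_force: 0.0
```

Request:
{"api": "apply_moves", "payload": {"deltas": [[[-0.2, -0.9, 0, 0], [-0.2, -0.9, 0, 0], [-0.2, -0.9, 0, 0], [-0.2, -0.9, 0, 0], [-0.2, -0.9, 0, 0]]]}}

```text
time: 1.35
tcp_pos: [0.4209, 0.2588, 0.2499]
tool_rot: [-3.142, -0.0, -2.914]
ft_force: [0.1, -0.1, 0.0]
grip_width: 1.0
gripper_force: 0.0
```

Request:
{"api": "apply_moves", "payload": {"deltas": [[[-0.16, -0.83, 0, 0], [-0.16, -0.83, 0, 0], [-0.16, -0.83, 0, 0], [-0.15, -0.83, 0, 0], [-0.15, -0.83, 0, 0]]]}}

```text
time: 1.77
tcp_pos: [0.4887, 0.1043, 0.2499]
tool_rot: [3.142, -0.0, -2.914]
ft_force: [0.7, 0.7, -0.2]
grip_width: 0.999
gripper_force: 0.0
```

Request:
{"api": "apply_moves", "payload": {"deltas": [[[0, 0, 0.8, 0], [0, 0, 0.8, 0], [0, 0, 0.8, 0], [0, 0, 0, 0], [0, 0, 0, 0]]]}}

```text
time: 2.18
tcp_pos: [0.4874, 0.1057, 0.1532]
tool_rot: [-3.141, -0.004, -2.914]
ft_force: [0.0, -0.4, 0.6]
grip_width: 0.999
gripper_force: 0.0
```

```bash
python3 - <<'E'
from cell import manip
from h import *
d=manip.get_image("side");e=manip.get_image("top")
f=lambda im,x,y,w,h,k:cv2.resize(im[y:y+h,x:x+w,::-1],None,fx=k,fy=k)
cv2.imwrite("pics/g1.png",np.hstack([f(d["frame"],150,180,130,140,3),f(e["frame"],130,160,130,140,3)]))
print(manip.read_state()["tcp_pos"])
E
```

```text
[0.48941871 0.10641057 0.15550224]
```

View pics/g1.png

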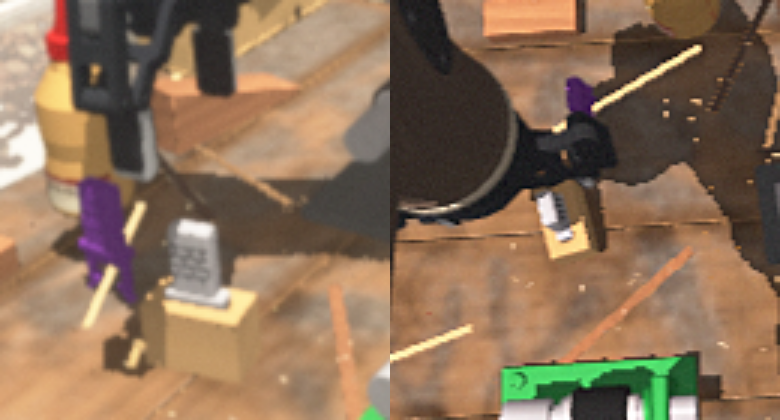

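The side crop (left) shows the clip tab at (195,260) with the open fingers above it. The purple look-alike (103,235) is clear of the path, so I'll descend and close.

Request:
{"api": "apply_moves", "payload": {"deltas": [[[0, 0, 0.6, 0], [0, 0, 0.6, 0], [0, 0, 0.5, 0], [0, 0, 0.3, 0], [0, 0, 0, 0]]]}}

```text
time: 2.7
tcp_pos: [0.4886, 0.1063, 0.0738]
tool_rot: [3.142, -0.0, -2.913]
ft_force: [0.1, -0.4, 0.2]
grip_width: 1.0
gripper_force: 0.0
```

Request:
{"api": "apply_moves", "payload": {"deltas": [[[0, 0, 0, 0], [0, 0, 0, 0]]]}}

```text
time: 2.87
tcp_pos: [0.4899, 0.1065, 0.0758]
tool_rot: [3.141, 0.003, -2.914]
ft_force: [-0.3, 0.7, 0.2]
grip_width: 1.0
gripper_force: 0.0
```

Request:
{"api": "apply_moves", "payload": {"deltas": [[[0, 0, 0, 0], [0, 0, 0, 0], [0, 0, 0, 0], [0, 0, 0, 0], [0, 0, 0, 0]]], "fingers": 1, "squeeze": 25}}

```text
time: 3.28
tcp_pos: [0.4887, 0.1061, 0.0743]
tool_rot: [3.142, 0.0, -2.914]
ft_force: [-0.7, 0.2, -1.1]
grip_width: 0.298
gripper_force: 0.0
```

Request:
{"api": "apply_moves", "payload": {"deltas": [[[0, 0, 0, 0], [0, 0, 0, 0], [0, 0, 0, 0], [0, 0, 0, 0], [0, 0, 0, 0]]]}}

```text
time: 3.7
tcp_pos: [0.4889, 0.1043, 0.074]
tool_rot: [-3.14, -0.0, -2.915]
ft_force: [1.9, -5.5, -0.3]
grip_width: 0.136
gripper_force: 24.8
```

Request:
{"api": "apply_moves", "payload": {"deltas": [[[0, -0.04, 0, 0], [0, 0, 0, 0], [0, 0, 0, 0]]], "squeeze": 80}}

```text
time: 3.95
tcp_pos: [0.4889, 0.1041, 0.0739]
tool_rot: [-3.141, -0.0, -2.914]
ft_force: [0.5, -3.6, -1.4]
grip_width: 0.129
gripper_force: 80.3
```

Request:
{"api": "apply_moves", "payload": {"deltas": [[[0, 0, -0.1, 0], [0, 0, -0.3, 0], [0, 0, -0.4, 0], [0, 0, -0.5, 0], [0, 0, -0.5, 0]]]}}

```text
time: 4.37
tcp_pos: [0.4885, 0.1049, 0.1468]
tool_rot: [3.141, -0.001, -2.913]
ft_force: [-0.1, 0.2, -1.1]
grip_width: 0.128
gripper_force: 80.5
```

Request:
{"api": "apply_moves", "payload": {"deltas": [[[0, 0, -0.5, 0], [0, 0, 0, 4.4], [0, 0, 0, 4.4], [0, 0, 0, 0], [0, 0, 0, 0]]]}}

```text
time: 4.78
tcp_pos: [0.4887, 0.105, 0.1662]
tool_rot: [3.141, -0.0, -3.064]
ft_force: [0.7, 0.4, -0.5]
grip_width: 0.127
gripper_force: 80.4
```

```bash
python3 - <<'E'
from cell import manip
import numpy as np
p=[]
for n in("side","side","side"):
    d=manip.get_image(n);p.append(manip.read_state()["tcp_pos"])
s=manip.read_state();print(np.mean(p,0),s["tool_rot"],s["ft_force"],s["grip_width"])
import cv2
np.savez("side1.npz",**d)
cv2.imwrite("pics/g2.png",cv2.resize(d["frame"][150:300,140:320,::-1],None,fx=3.5,fy=3.5))
E
```

```text
[0.48869056 0.10473657 0.165914  ] [ 3.14156260e+00 -4.94909701e-04 -3.06520396e+00] [ 0.42580043 -0.72129277 -0.58597636] 0.12588252502496888
```

View pics/g2.png

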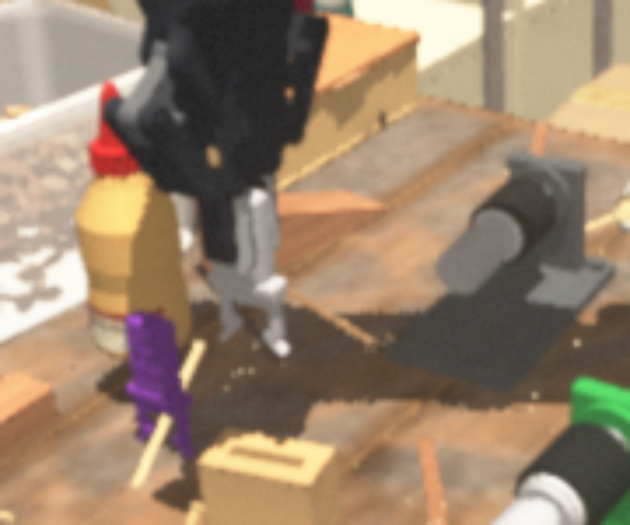

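The clip hangs square in the fingers (legs at (255,330)) and its holder slot is empty at (270,455). I'll carry it over the groove estimate.

Request:
{"api": "apply_moves", "payload": {"deltas": [[[0.07, -0.85, 0, 0], [0.07, -0.85, 0, 0], [0.07, -0.85, 0, 0], [0.08, -0.85, 0, 0], [0.08, -0.85, 0, 0]]]}}

```text
time: 5.35
tcp_pos: [0.4864, -0.0676, 0.1659]
tool_rot: [3.141, -0.0, -3.066]
ft_force: [1.2, 0.3, -0.2]
grip_width: 0.129
gripper_force: 80.5
```

Request:
{"api": "apply_moves", "payload": {"deltas": [[[0, -0.85, 0, 0], [0, 0, 0.2, 0], [0, 0, 0.2, 0], [0, 0, 0, 0], [0, 0, 0, 0]]]}}

```text
time: 5.77
tcp_pos: [0.4888, -0.0987, 0.1493]
tool_rot: [3.141, -0.002, -3.065]
ft_force: [0.1, 0.2, -0.2]
grip_width: 0.124
gripper_force: 80.5
```

```bash
cat > look.py <<'E'
from cell import manip
from h import *
import sys
p=[];F=[]
for n in("top","side"):
    d=manip.get_image(n);np.savez(n+"_l.npz",**d);s=manip.read_state();p.append(s["tcp_pos"]);F.append(s["ft_force"])
    if n=="side":cv2.imwrite("pics/"+sys.argv[1]+".png",cv2.resize(d["frame"][160:270,220:350,::-1],None,fx=5,fy=5,interpolation=cv2.INTER_CUBIC))
print(np.mean(p,0).round(4),np.mean(F,0).round(1),s["tool_rot"],s["time"])
E
python3 look.py a1
```

```text
[ 0.4893 -0.0986  0.1498] [-0.1  0.1 -0.5] [ 3.14108101e+00 -2.75070288e-04 -3.06485977e+00] 5.8667
```

View pics/a1.png

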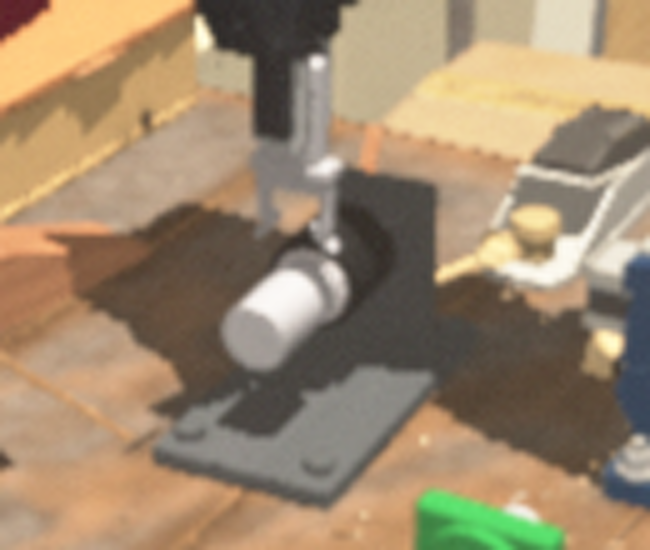

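The crop shows the clip straddling above the axle, with legs at (262,220) and (330,245) and the groove at about (315,285). I'll descend gently.

Request:
{"api": "apply_moves", "payload": {"deltas": [[[0, -0.02, 0.2, 0], [0, 0, 0.15, 0], [0, 0, 0.1, 0], [0, 0, 0, 0], [0, 0, 0, 0]]]}}

```text
time: 6.28
tcp_pos: [0.4891, -0.1007, 0.1316]
tool_rot: [3.141, -0.001, -3.067]
ft_force: [0.6, 0.4, -0.5]
grip_width: 0.127
gripper_force: 80.5
```

Request:
{"api": "apply_moves", "payload": {"deltas": [[[0, 0, 0.03, 0], [0, 0, 0.03, 0], [0, 0, 0.03, 0], [0, 0, 0, 0], [0, 0, 0, 0]]]}}

```text
time: 6.7
tcp_pos: [0.4893, -0.1009, 0.1284]
tool_rot: [3.142, -0.0, -3.067]
ft_force: [0.3, 1.3, -0.7]
grip_width: 0.124
gripper_force: 80.5
```

Request:
{"api": "apply_moves", "payload": {"deltas": [[[0, 0, 0.03, 0], [0, 0, 0.03, 0], [0, 0, 0, 0], [0, 0, 0, 0]]]}}

```text
time: 7.03
tcp_pos: [0.4893, -0.1009, 0.1259]
tool_rot: [3.142, -0.0, -3.067]
ft_force: [0.0, 0.7, -0.2]
grip_width: 0.133
gripper_force: 80.5
```

Request:
{"api": "apply_moves", "payload": {"deltas": [[[0, 0, 0.03, 0], [0, 0, 0.03, 0], [0, 0, 0, 0], [0, 0, 0, 0]]]}}

```text
time: 7.37
tcp_pos: [0.4893, -0.1008, 0.1235]
tool_rot: [3.142, -0.0, -3.067]
ft_force: [-0.4, -0.4, -0.5]
grip_width: 0.131
gripper_force: 80.5
```

Request:
{"api": "apply_moves", "payload": {"deltas": [[[0, 0, 0.03, 0], [0, 0, 0, 0], [0, 0, 0, 0]]]}}

```text
time: 7.62
tcp_pos: [0.4895, -0.1008, 0.1225]
tool_rot: [-3.142, 0.0, -3.067]
ft_force: [0.9, -0.3, -0.2]
grip_width: 0.132
gripper_force: 80.5
```

The clip is already about 5 mm below its ride height with no force, so it is in the groove. I'll push on gently.

Request:
{"api": "apply_moves", "payload": {"deltas": [[[0, 0, 0.03, 0], [0, 0, 0.03, 0], [0, 0, 0, 0], [0, 0, 0, 0]]]}}

```text
time: 7.95
tcp_pos: [0.4902, -0.1009, 0.1202]
tool_rot: [-3.141, 0.002, -3.067]
ft_force: [2.8, -0.2, -0.4]
grip_width: 0.128
gripper_force: 80.7
```

Request:
{"api": "apply_moves", "payload": {"deltas": [[[0, 0, 0.03, 0], [0, 0, 0.03, 0], [0, 0, 0, 0], [0, 0, 0, 0]]]}}

```text
time: 8.28
tcp_pos: [0.4903, -0.1009, 0.118]
tool_rot: [-3.141, 0.002, -3.067]
ft_force: [4.4, -0.4, 4.1]
grip_width: 0.129
gripper_force: 81.3
```

Request:
{"api": "apply_moves", "payload": {"deltas": [[[-0.03, 0, 0, 0], [0, 0, 0.03, 0], [0, 0, 0, 0], [0, 0, 0, 0]]]}}

```text
time: 8.62
tcp_pos: [0.4905, -0.1009, 0.1164]
tool_rot: [-3.141, -0.0, -3.068]
ft_force: [2.5, -0.9, 2.8]
grip_width: 0.128
gripper_force: 81.1
```

Request:
{"api": "apply_moves", "payload": {"deltas": [[[0, 0, 0.03, 0], [0, 0, 0.03, 0], [0, 0, 0, 0], [0, 0, 0, 0]]]}}

```text
time: 8.95
tcp_pos: [0.4904, -0.1008, 0.1137]
tool_rot: [-3.142, -0.0, -3.067]
ft_force: [4.8, -0.5, -2.3]
grip_width: 0.129
gripper_force: 80.4
```

Request:
{"api": "apply_moves", "payload": {"deltas": [[[-0.02, 0, 0.03, 0], [0, 0, 0.03, 0], [0, 0, 0, 0], [0, 0, 0, 0]]]}}

```text
time: 9.28
tcp_pos: [0.4906, -0.1006, 0.1109]
tool_rot: [3.141, -0.002, -3.067]
ft_force: [2.5, -0.6, -7.5]
grip_width: 0.128
gripper_force: 79.5
```

Request:
{"api": "apply_moves", "payload": {"deltas": [[[0, 0, 0.03, 0], [0, 0, 0, 0], [0, 0, 0, 0]]]}}

```text
time: 9.53
tcp_pos: [0.4907, -0.1006, 0.11]
tool_rot: [3.141, -0.001, -3.067]
ft_force: [0.8, 0.0, -6.6]
grip_width: 0.124
gripper_force: 79.8
```

Request:
{"api": "apply_moves", "payload": {"deltas": [[[0, 0, 0.03, 0], [0, 0, 0, 0], [0, 0, 0, 0]]]}}

```text
time: 9.78
tcp_pos: [0.4909, -0.1007, 0.1094]
tool_rot: [3.141, -0.001, -3.068]
ft_force: [-1.8, -0.6, 3.2]
grip_width: 0.13
gripper_force: 81.4
```

Request:
{"api": "apply_moves", "payload": {"deltas": [[[0, 0, 0.03, 0], [0, 0, 0, 0], [0, 0, 0, 0]]]}}

```text
time: 10.03
tcp_pos: [0.4911, -0.1007, 0.1091]
tool_rot: [3.141, 0.0, -3.068]
ft_force: [-6.3, 0.7, 18.3]
grip_width: 0.125
gripper_force: 83.7
```

The clip has bottomed out: 18 N reaction at a TCP height of 0.109 m, after the spring pulled it in. I'll ease off and release.

Request:
{"api": "apply_moves", "payload": {"deltas": [[[0.02, 0, -0.03, 0], [0, 0, 0, 0]]], "squeeze": 20}}

```text
time: 10.2
tcp_pos: [0.4907, -0.1007, 0.1096]
tool_rot: [3.142, 0.001, -3.067]
ft_force: [-0.4, -1.0, 4.0]
grip_width: 0.132
gripper_force: 80.6
```

Request:
{"api": "apply_moves", "payload": {"deltas": [[[0, 0, 0, 0], [0, 0, 0, 0], [0, 0, 0, 0], [0, 0, 0, 0], [0, 0, 0, 0]]], "fingers": -0.2}}

```text
time: 10.62
tcp_pos: [0.4905, -0.1007, 0.1091]
tool_rot: [3.142, -0.0, -3.067]
ft_force: [-0.1, 0.7, 0.5]
grip_width: 0.597
gripper_force: 0.0
```

Request:
{"api": "apply_moves", "payload": {"deltas": [[[0, 0, -0.2, 0], [0, 0, -0.5, 0], [0, 0, -0.8, 0], [0, 0, -0.8, 0], [0, 0, -0.8, 0]]]}}

```text
time: 11.03
tcp_pos: [0.4901, -0.1009, 0.2351]
tool_rot: [-3.142, -0.0, -3.068]
ft_force: [0.8, -0.0, -0.0]
grip_width: 0.601
gripper_force: 0.0
```

Request:
{"api": "apply_moves", "payload": {"deltas": [[[0, 0.9, 0, 0], [0, 0.9, 0, 0], [0, 0.9, 0, 0], [0, 0.9, 0, 0], [0, 0, 0, 0]]]}}

```text
time: 11.45
tcp_pos: [0.4791, 0.0505, 0.2339]
tool_rot: [3.138, 0.001, -3.059]
ft_force: [0.3, 0.6, 0.8]
grip_width: 0.598
gripper_force: 0.0
```

```bash
python3 look.py a2; python3 - <<'E'
from h import *
for n,b in(("top",(240,190,330,255)),("side",(245,170,325,260))):
    c=cloud(dict(np.load(n+"_l.npz")));x0,y0,x1,y1=b;P=c[y0:y1,x0:x1].reshape(-1,3)
    Q=P[(P[:,2]>.09)&(P[:,2]<.14)&(abs(P[:,0]-.49)<.04)&(abs(P[:,1]+.1)<.03)];T=Q[Q[:,2]>Q[:,2].max()-.006]
    print(n,len(Q),Q[:,2].max(),T.mean(0),rect(T))
E
```

```text
[0.4796 0.0456 0.2338] [ 0.2 -1.3 -0.5] [ 3.14139103e+00  3.63206299e-04 -3.06379031e+00] 11.55
top 87 0.12770479030015192 [ 0.49103461 -0.10020603  0.12464055] (array([ 491.3, -100.3]), array([25.4, 11.4]), 5.9)
side 226 0.12465339036756817 [ 0.48788224 -0.09630546  0.1220207 ] (array([488.8, -97.2]), array([25.2,  9.8]), 2.5)
```

View pics/a2.png

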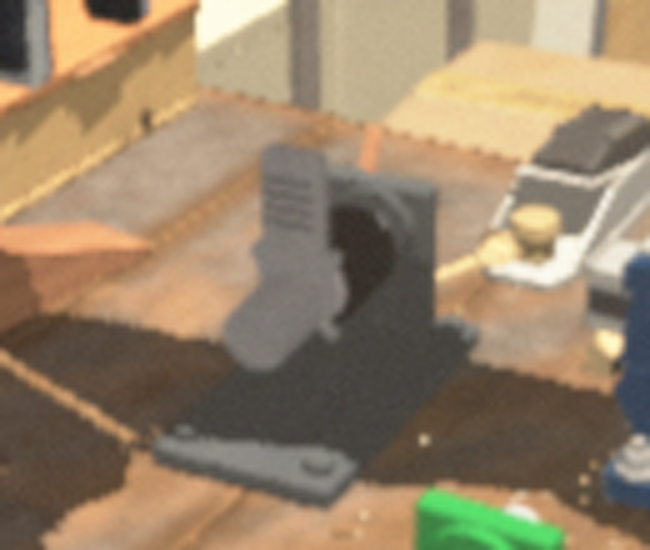

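The picture shows the clip upright on the axle: tab at (295,190), foot at (330,330), roller behind it at (360,250). The tab's top is at about 0.125 m, which matches fully home (60 + 65 mm), and its yaw agrees with the bracket's. The robot is clear, so I'll hand in.

```bash
python3 -c "
from cell import manip
print(manip.job_done())"
```

```text
the job is handed in; nothing more can be done
None
```

The clip is snapped fully home in the axle groove, released and upright, with a peak push reading of about 18 N and nothing else moved on purpose; the job is handed in at about 11.6 s, and no verdict was returned.

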